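Clear the drying turntable into the shelf tray

TASK

The reel seats and line winders on the boathouse drying turntable are dry. First press the mushroom stop button fully down so that the drive cannot start; then put every reel seat in the left compartment (as the robot sees it) and every line winder in the right compartment of the pull-out tray, lying on its floor, and slide the loaded tray fully home under the shelf. Last of all, twist the mushroom head clockwise (seen from above) as far as it goes to reset the stop, leaving the copper lantern base standing in the middle of the turntable and everything else where it is.

Things in the scene. Friction and masses are not known exactly. Their poses are not given: they have to be found in the camera images.
- seat1: loose aluminium reel seat, a round tube 90 mm long and 18 mm thick with a square shoulder 24 x 24 x 16 mm at each end (58 mm of bare tube between them), 90 g; it lies flat on its shoulders. Origin: centre of its underside (tube axis 12 mm above); x along the tube, z up. At first on the turntable; absent in some runs
- winder1: loose yellow plastic line winder, a flat I-shaped plate 80 mm long and 14 mm thick: waist 24 mm wide (56 mm of it free between the end bars), an end bar 50 mm wide and 12 mm long at each end, 60 g; lies flat. Origin: centre of its underside; x along its length, y across the waist, z up. At first on the turntable; absent in some runs
- seat2: loose aluminium reel seat, a round tube 90 mm long and 18 mm thick with a square shoulder 24 x 24 x 16 mm at each end (58 mm of bare tube between them), 90 g; it lies flat on its shoulders. Origin: centre of its underside (tube axis 12 mm above); x along the tube, z up. At first on the turntable; absent in some runs
- winder2: loose yellow plastic line winder, a flat I-shaped plate 80 mm long and 14 mm thick: waist 24 mm wide (56 mm of it free between the end bars), an end bar 50 mm wide and 12 mm long at each end, 60 g; lies flat. Origin: centre of its underside; x along its length, y across the waist, z up. At first on the turntable; absent in some runs
- seat3: loose aluminium reel seat, a round tube 90 mm long and 18 mm thick with a square shoulder 24 x 24 x 16 mm at each end (58 mm of bare tube between them), 90 g; it lies flat on its shoulders. Origin: centre of its underside (tube axis 12 mm above); x along the tube, z up. At first on the turntable; absent in some runs
- lantern: dented copper lantern base, 72 mm across, 40 mm tall, 450 g, standing loose in the middle of the turntable, to stay there. Origin: centre of its underside
- platter_top (a point): centre of the turntable's top face, 32 mm above the table. The grey laminate platter is a disc 330 mm across and 12 mm thick on a smaller foot 180 mm across; it is undriven now and spins freely at the lightest touch
- platter (a joint): angle of the turntable's platter, rad, no stops, positive anticlockwise from above
- tray_handle (a point): grip point on the tray's handle: an upright birch dowel 16 mm thick, top 10 mm above this point (65 mm above the table), standing 35 mm in front of the tray's front wall (towards the robot). Axes as the shelf's: x points into the shelf, y to the left, z up
- tray_left (a point): centre of the floor of the tray's left compartment (left as seen from the robot, the turntable's side), 10 mm above the table; inside 125 mm along x (into the shelf), 150 mm along y, walls 26 mm high and 6 mm thick. For reel seats
- tray_right (a point): centre of the floor of the tray's right compartment, 10 mm above the table; inside 125 mm along x, 140 mm along y, same walls. For line winders
- tray (a joint): how far the tray is pulled out of the shelf towards the robot along the shelf's -x, m: 0 fully home, 0.15 fully out; it stays where it is left (about 2 N)
- shelf: fixed low oak shelf. Origin: on the table below the middle of the overhanging board's front edge; x points into the shelf, z up. The board is 360 mm wide, 210 mm deep, underside 60 mm and top 78 mm above the table; the tray runs under it. Home, the tray's front is 25 mm in front of the board's edge; fully out, all of it is clear of the board. A peg rail 220 mm high stands at the back
- stop_top (a point): centre of the top of the red mushroom head of the stop button, 88 mm above the table when up; the head is 40 mm across and 18 mm thick, with 20 mm free beneath it above its 80 mm square grey box (50 mm tall). It turns about the vertical
- stop_plunger (a joint): how far the head is pressed, m: 0 up, 0.007 fully down (about 6 N); it springs back up when let go
- stop_head (a joint): turn of the mushroom head, rad, growing clockwise from above, stop at 1.1; starts near 0, stays where it is left (light friction)
- squid: bystander: grey rubber squid lure, about 100 mm long, 26 mm thick, lying on the table; origin near its middle
- oil_can: bystander: steel can 56 mm across, 90 mm tall; origin centre of underside
- spool: bystander: grey spool 70 mm across, 42 mm tall; origin centre of underside
- sinker: bystander: dark sinker weight 36 mm across, 42 mm tall; origin centre of underside
- driver: bystander: screwdriver lying on the table; origin near its middle
Things that resemble listed ones, but are neither listed nor needed, are in the scene too. Leave any purple look-alike of the part that bears stop_top alone.

How it is judged (in metres and radians):
On the way, in this order (a step that is already met when the one before it is completed fails the run):
1. the stop button is pressed down (value of joint stop_plunger above 0.005 m), for 0.1 s.
2. every reel seat is in the left and every winder in the right compartment (x of seat1 in the frame of tray_left between -0.06 and 0.06 m and y of seat1 in the frame of tray_left between -0.074 and 0.074 m and z of seat1 in the frame of tray_left between -0.006 and 0.032 m and x of winder1 in the frame of tray_right between -0.06 and 0.06 m and y of winder1 in the frame of tray_right between -0.069 and 0.069 m and z of winder1 in the frame of tray_right between -0.006 and 0.032 m and x of seat2 in the frame of tray_left between -0.06 and 0.06 m and y of seat2 in the frame of tray_left between -0.074 and 0.074 m and z of seat2 in the frame of tray_left between -0.006 and 0.032 m and x of winder2 in the frame of tray_right between -0.06 and 0.06 m and y of winder2 in the frame of tray_right between -0.069 and 0.069 m and z of winder2 in the frame of tray_right between -0.006 and 0.032 m and x of seat3 in the frame of tray_left between -0.06 and 0.06 m and y of seat3 in the frame of tray_left between -0.074 and 0.074 m and z of seat3 in the frame of tray_left between -0.006 and 0.032 m), for 0.2 s.
3. the loaded tray is fully home under the shelf (all of step 2 and value of joint tray below 0.008 m), for 0.2 s.
4. the mushroom head is turned clockwise to reset (value of joint stop_head above 0.9 rad), for 0.2 s.
At the end, for the whole second after the job is handed in: all reel seats lie in the left compartment and all winders in the right (origin within the compartment, at most 32 mm above its floor) and at rest; tray within 8 mm of home; mushroom head turned at least 0.9 rad and up; the lantern base stands upright within 35 mm of the turntable's centre (all of step 3 and value of joint stop_head above 0.9 rad and value of joint stop_plunger below 0.003 m and horizontal distance between lantern and platter_top below 0.035 m and angle between lantern's own z axis and vertical below 0.15 rad and linear speed of each of seat1, winder1, seat2, winder2, seat3 below 0.02 m/s); the robot touches nothing.
It fails at once if a bystander is moved by more than 40 mm (distance of any of squid, oil_can, spool, sinker, driver from where it was at the start of the episode above 0.04 m).
It fails at once if the lantern base is knocked over (angle between lantern's own z axis and vertical above 0.6 rad).
Of seat1, winder1, seat2, winder2, seat3 only 3 to 5 are there at a start; the rules pass over those that are not, and their reading is None.
At some moment in a run one of seat1, winder1, seat2, winder2, seat3 may be knocked a few centimetres aside while the robot is not near it.
Once in a run the grip may slacken for a moment while it holds something.
It also fails if it takes over 210 s, if anything falls off the work surface, if the arm or the gripper's body presses on something with over 40 N, if the wrist force passes 120 N, or if a joint passes its speed limit or range.

ROBOT

A 6-joint arm with a two-finger parallel gripper is mounted at the origin on the work surface. World frame = base frame: x ahead of the robot, y to its left, z up, the work surface at z = 0. Lengths are in m, angles in degrees, forces in N, time in s.
With the tool pointing down it reaches from about 0.35 to 0.875 m from the base axis. Payload 4.2 kg.
Tool frame: the origin (TCP) lies midway between the tips of the shut fingers; the grasp point (between the pads) lies 19 mm behind it; z points along the fingers, y is the line along which they close (so a half turn about z gives the same grasp; the last joint's range is limited). The gripper opens to 87 mm and grips with 3 to 60 N. Pads are 19 mm wide; open, the fingers measure 117 mm over their backs; the gripper's body (75 mm by 190 mm) begins 51 mm behind the grasp point.
Start: joints at [-53.365, 22.042, 0.453, 0, -68.411, -14.817], TCP at [0.232, -0.58, 0.223] pointing down, gripper open.
Joint ranges: [-179.83, 179.83], [-69.29, 118.12], [-61.27, 80.66], [-181.25, 117.63], [-171.15, -9.14], [-177.46, 177.46]. Speed limits (degrees/s): [159.86, 159.86, 180, 180, 180, 180].

INTERFACE

Orientations are given as [roll, pitch, yaw] about the fixed x, y, z axes, in that order (R = Rz(yaw) Ry(pitch) Rx(roll)).
In Python, from workcell import env gives the robot as it stands. The module is installed in compiled form; this text tells all that it offers. Calls block until the motion is done:
- env.goto(position, orientation): joint-space move of the TCP to a pose.
- env.move_straight(position, rotation=None, rate=0.15, force_limit=None): straight line of the TCP; rotation=None keeps the orientation; rate is the mean speed in m/s. With force_limit (N) it stops when the force on the tool has changed by that much, and returns True; else False.
- env.set_joints(angles): joint-space move.
- env.gripper_to(opening, grasp_force=None): opening from 0.0 (shut) to 1.0 (fully open); grasp_force is the grip in N (None keeps the last); returns when the fingers have stopped.
- env.dwell(seconds).
- env.inverse_kinematics(position, orientation): joint angles nearest the present ones, or None.
- env.read_state(): the state.
- env.grab_frame(name): name is "scene" or "top" or "wrist"; returns a dict with "image" (384x512x3 uint8, blue, green, red), "fx", "fy", "cx", "cy" (pixels), "D" ([k1, k2, p1, p2, k3] as OpenCV has them; the pictures are not rectified), "position" and "orientation" of the camera in the world. Camera axes: x right, y up, looking along -z (the intrinsics and any distortion apply to the point x, -y, -z); pixel columns grow to the right and rows downward; lengths in m; the calibration is good to about 2 mm. A picture is of the moment at which its call begins. There is no depth.
A pose or a line that the arm cannot do raises env.Unreachable and nothing moves.
- env.close_job(): hands the job in; it is judged then, once.
Trained networks look in a picture, given as the dict that the camera call returned (one of the last four; its "shot" number tells which), for a name from the list of things; names that differ only in an ending like _2 or _b are one class to them, and where a whole thing is asked for, a point or a joint stands for the part that bears it (a point fixed in the world has none). Each returns a list of dicts, best first, with "score" (0 to 1); they miss things now and then, are a little off and sometimes report something else, mostly with a low value. They report only what shows in the picture. A call takes as long as a camera call. They do not tell look-alikes from the thing itself.
- env.search_frame(picture, thing): "xyz" ([x, y, z] in m, in world coordinates, good to about 4 mm: the middle of the surface that is visible of it).
- env.trace(picture, thing): "mask" (384x512 bool, what is visible of it).
The state is a dict: "clock": time; "joint_positions": joint angles; "qvel": joint speeds; "joint_torque": joint torques, N m; "position": TCP position; "tool_rot": TCP orientation; "force": force on the tool from outside, world axes, zero at the start; "wrist_torque": the same for the moment, N m; "opening": opening from 0.0 (shut) to 1.0 (fully open); "finger_force": force on a finger pad.
Only numpy, scipy, OpenCV 4.12 (cv2) and the standard library are available. Lean on these libraries where they do the work, as an engineer would, in place of code of your own. Each camera call takes 0.05 s, during which the arm holds its last target. There are 200 camera calls.

## Working session

There is one attempt and no reset: what is moved stays moved. The work goes in short steps, each a Python script; the robot and the scene stay as the last script left them, time stands still between calls to the robot, and variables do not carry over. Pictures are saved under pics/ and viewed, at most 14 in all, crops included, and the job is handed in when it is done.

```bash
mkdir -p pics; cat > h.py <<'E'
from workcell import env
import numpy as np, cv2
from scipy.spatial.transform import Rotation as R
def cam(p):
    o=np.array(p['orientation'],float)
    M=o if o.shape==(3,3) else R.from_euler('xyz',o,degrees=True).as_matrix()
    K=np.array([[p['fx'],0,p['cx']],[0,p['fy'],p['cy']],[0,0,1]])
    return M,np.array(p['position']),K,np.array(p['D'],float)
def ray(p,uv):
    M,t,K,D=cam(p)
    q=cv2.undistortPoints(np.array(uv,float).reshape(-1,1,2),K,D).reshape(-1,2)
    d=np.c_[q[:,0],-q[:,1],-np.ones(len(q))]@M.T
    return t,d
def plane(p,uv,z):
    t,d=ray(p,uv); return t+d*((z-t[2])/d[:,2])[:,None]
def proj(p,X):
    M,t,K,D=cam(p)
    c=(np.atleast_2d(X)-t)@M; c=c*[1,-1,-1]
    return cv2.projectPoints(c,np.zeros(3),np.zeros(3),K,D)[0].reshape(-1,2)
def tri(ps,uvs):
    A=np.zeros((3,3));b=np.zeros(3)
    for p,uv in zip(ps,uvs):
        t,d=ray(p,[uv]);d=d[0]/np.linalg.norm(d[0]);P=np.eye(3)-np.outer(d,d);A+=P;b+=P@t
    return np.linalg.solve(A,b)
def centroid(m):
    mm=cv2.moments(m.astype(np.uint8),True);return (mm['m10']/mm['m00'],mm['m01']/mm['m00'])
E
python3 - <<'E'
from h import *
np.set_printoptions(precision=3,suppress=True)
s=env.read_state();print(s['clock'],s['position'],s['tool_rot'])
for n in ('scene','top'):
    p=env.grab_frame(n);cv2.imwrite(f'pics/{n}0.png',p['image']);print(n,p['position'],p['orientation'],p['fx'])
    for th in ['seat1','winder1','lantern','tray_handle','stop_top','squid','oil_can','spool','sinker','driver','shelf','platter','tray_left']:
        try:
            for r in env.search_frame(p,th): 
                x=np.array(r['xyz']);print(th,round(r['score'],2),x,proj(p,x)[0].round())
        except Exception as e: print(th,'ERR',e)
E
```

```text
0.0 [ 0.232 -0.58   0.221] [ 179.871   -0.007 -158.194]
scene [1.9   0.654 1.153] [ 55.833  -1.353 119.922] 496.6527561612887
seat1 0.34 [0.503 0.26  0.06 ] [354. 230.]
winder1 0.56 [0.456 0.145 0.048] [330. 217.]
winder1 0.5 [0.441 0.354 0.047] [384. 232.]
winder1 0.23 [0.37  0.002 0.016] [305. 201.]
stop_top 0.63 [ 0.34  -0.6    0.086] [189. 145.]
stop_top 0.6 [ 0.337 -0.386  0.041] [229. 166.]
stop_top 0.54 [ 0.473 -0.41   0.087] [206. 169.]
stop_top 0.48 [ 0.491 -0.542  0.088] [179. 163.]
squid 0.55 [0.372 0.001 0.018] [305. 201.]
squid 0.22 [0.512 0.252 0.034] [350. 237.]
oil_can 0.69 [0.735 0.134 0.08 ] [294. 250.]
spool 0.64 [ 0.336 -0.386  0.039] [229. 167.]
spool 0.42 [0.519 0.247 0.035] [348. 237.]
sinker 0.23 [0.582 0.327 0.053] [363. 250.]
driver 0.71 [0.459 0.144 0.045] [329. 218.]
driver 0.71 [ 0.471 -0.405  0.085] [208. 170.]
driver 0.44 [ 0.847 -0.123  0.081] [212. 242.]
shelf 0.95 [ 0.85  -0.122  0.077] [212. 244.]
shelf 0.27 [ 0.334 -0.386  0.037] [230. 167.]
platter 0.67 [0.511 0.252 0.037] [350. 236.]
tray_left 0.41 [ 0.592 -0.149  0.048] [245. 211.]
top [ 0.42  -
[... 420 characters left out ...]
ray_handle 0.7 [ 0.469 -0.414  0.088] [350. 218.]
tray_handle 0.69 [ 0.648 -0.142  0.009] [262. 167.]
stop_top 0.5 [ 0.484 -0.543  0.086] [390. 213.]
squid 0.52 [0.454 0.143 0.048] [176. 225.]
squid 0.45 [ 0.369 -0.003  0.021] [221. 251.]
squid 0.41 [ 0.64  -0.144  0.01 ] [263. 169.]
oil_can 0.69 [0.711 0.121 0.091] [180. 144.]
spool 0.92 [ 0.331 -0.39   0.044] [341. 261.]
sinker 0.43 [ 0.621 -0.39   0.032] [337. 173.]
sinker 0.27 [ 0.75  -0.143  0.073] [263. 132.]
driver 0.68 [ 0.381 -0.152  0.024] [267. 246.]
driver 0.5 [0.483 0.245 0.029] [146. 217.]
shelf 0.96 [ 0.751 -0.143  0.075] [263. 132.]
platter 0.98 [0.481 0.245 0.033] [145. 217.]
tray_left 0.91 [ 0.642 -0.149  0.01 ] [264. 168.]
```

```bash
python3 - <<'E'
import cv2
a=cv2.imread('pics/top0.png');cv2.imwrite('pics/top0b.png',cv2.resize(a[80:300,60:430],(800,476),interpolation=2))
a=cv2.imread('pics/scene0.png');cv2.imwrite('pics/scene0b.png',cv2.resize(a[100:320,130:430],(800,586),interpolation=2))
E
```

```text
(no output)
```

View pics/top0b.png

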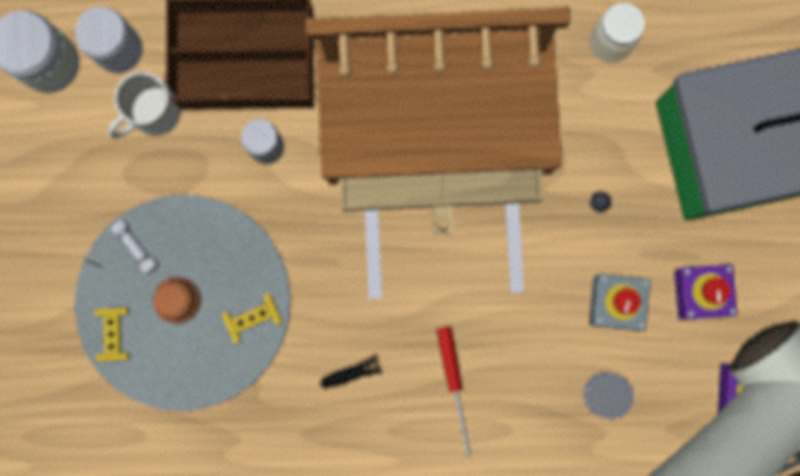

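View pics/scene0b.png

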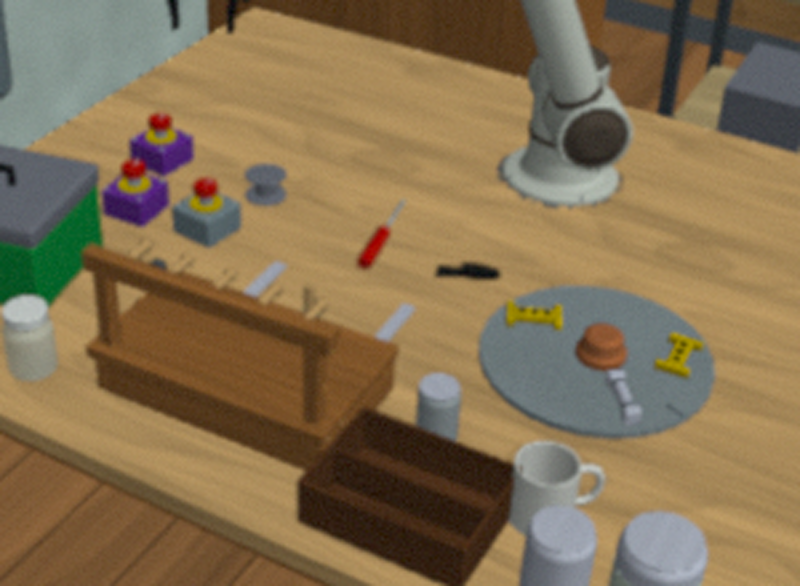

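Top crop: the grey-boxed stop is at (622,300). Its look-alikes are the purple-boxed buttons at (710,290) and (730,390). The one seat is at (135,247), the winders at (112,333) and (251,318), the lantern at (177,300), and the tray handle at (442,220) with the tray nearly in. The can and spool could be confused with each other, but neither is needed. I choose the grey-boxed button and will check it up close.

```bash
python3 - <<'E'
from h import *
np.set_printoptions(precision=4,suppress=True)
env.goto([0.46,-0.40,0.26],[180,0,-90])
pics=[]
for i,(x,y) in enumerate([(0.44,-0.38),(0.50,-0.42)]):
    env.move_straight([x,y,0.26]); 
    p=env.grab_frame('wrist');pics.append(p)
    print(p['position'],p['orientation'],p['fx'])
    for r in env.search_frame(p,'stop_top'): print(r['score'],np.array(r['xyz']),proj(p,r['xyz'])[0])
    ms=env.trace(p,'stop_top')
    for m in ms: print('m',m['score'],centroid(m['mask']),m['mask'].sum())
cv2.imwrite('pics/w1.png',pics[0]['image'])
print(env.read_state()['clock'])
E
```

```text
[ 0.4372 -0.4528  0.4234] [-15.2331  -0.0057 179.9009] 330.28476668399827
0.9 [ 0.4695 -0.4171  0.0903] [230.8765 140.4159]
0.75 [ 0.4781 -0.5355  0.0852] [219.0237  12.5746]
m 0.91 (219.72018348623854, 10.322247706422019) 872
m 0.86 (236.33661740558293, 141.78981937602626) 1218
[ 0.4982 -0.4921  0.4223] [-15.3093  -0.1037 179.993 ] 330.28476668399827
0.68 [ 0.4673 -0.418   0.088 ] [292.3205 177.056 ]
0.58 [ 0.4802 -0.5469  0.0857] [281.4368  43.4943]
m 0.92 (294.36551724137934, 178.77068965517242) 1160
m 0.78 (283.10261569416497, 43.70556673373575) 1491
m 0.7 (165.43276036400405, 313.6491405460061) 989
3.8
```

View pics/w1.png

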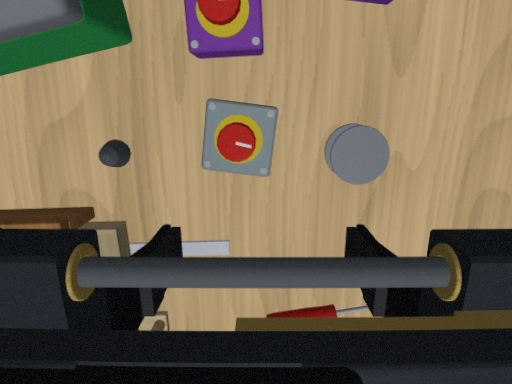

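The close view shows the grey box with its red head at (238,140) and no purple, so this is the real stop; the purple look-alike is at (222,10). I'll triangulate, press, then look at the handle.

```bash
python3 - <<'E'
from h import *
np.set_printoptions(precision=4,suppress=True)
def red(p,near):
    h=cv2.cvtColor(p['image'],cv2.COLOR_BGR2HSV)
    m=((h[...,0]<6)|(h[...,0]>174))&(h[...,1]>180)&(h[...,2]>90)
    m=cv2.morphologyEx(m.astype(np.uint8),cv2.MORPH_CLOSE,np.ones((9,9)))
    n,l,s,c=cv2.connectedComponentsWithStats(m)
    k=min(range(1,n),key=lambda i:np.hypot(*(c[i]-near))+(1e3 if s[i,4]<200 else 0));return c[k],s[k]
st=env.read_state
p2=env.grab_frame('wrist');c2,s2=red(p2,(293,178))
env.move_straight([0.44,-0.38,0.26]);p1=env.grab_frame('wrist');c1,s1=red(p1,(236,142))
X=tri([p1,p2],[c1,c2]);print(c1,s1,c2,s2,X, proj(p1,X),proj(p2,X))
print(plane(p1,[c1],.088),plane(p2,[c2],.088))
X=(plane(p1,[c1],.086)+plane(p2,[c2],.086))[0]/2
env.gripper_to(0.0)
env.goto([X[0],X[1],0.13],[180,0,-90])
env.move_straight([X[0],X[1],0.096],rate=.05)
hit=env.move_straight([X[0],X[1],0.075],rate=.02,force_limit=15)
env.dwell(0.3);s=st();print(hit,s['position'],s['force'])
env.move_straight([X[0],X[1],0.2]);env.gripper_to(1.0)
print('X',X)
ps=[]
for (x,y) in [(0.47,-0.10),(0.47,-0.17)]:
    env.goto([x,y,0.30],[180,0,-90]);p=env.grab_frame('wrist');ps.append(p)
    for r in env.search_frame(p,'tray_handle'): print(r['score'],np.array(r['xyz']),proj(p,r['xyz'])[0])
    for m in env.trace(p,'tray_handle'): print('m',m['score'],centroid(m['mask']),m['mask'].sum())
cv2.imwrite('pics/w2.png',ps[0]['image']);cv2.imwrite('pics/w3.png',ps[1]['image'])
import pickle;pickle.dump(ps,open('ps.pkl','wb'))
print(st()['clock'])
E
```

```text
[237.4272 141.0826] [ 219  122   38   39 1126] [294.0548 178.6744] [ 276  161   37   36 1041] [ 0.465  -0.4152  0.0844] [[237.4258 141.0847]] [[294.0561 178.6723]]
[[ 0.4647 -0.4156  0.088 ]] [[ 0.4653 -0.416   0.088 ]]
True [ 0.4652 -0.4157  0.0815] [-0.8319  2.5588  5.1316]
X [ 0.465  -0.4155  0.086 ]
0.97 [ 0.6537 -0.156   0.0133] [123.9262 116.8655]
m 0.86 (128.29739570964932, 114.63911976569302) 12633
0.9 [ 0.6566 -0.1793  0.011 ] [125.7691 152.5013]
m 0.88 (130.78861468882116, 150.26152787336545) 10171
12.975
```

View pics/w2.png

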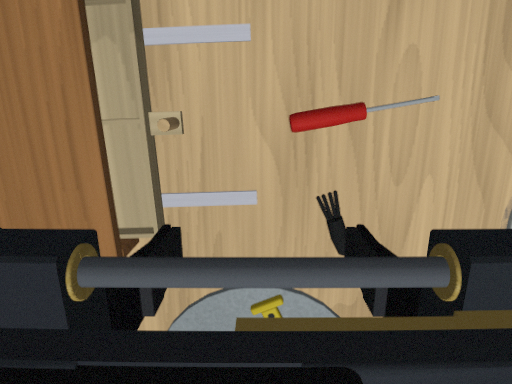

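The view shows the tray front with the handle bracket at (167,123) and the dowel top near (164,125), rails at (197,34) and (208,198), and the tray a few cm out. I'll crop both views for the dowel top.

```bash
python3 - <<'E'
import cv2,numpy as np
a=cv2.imread('pics/w2.png')[70:170,80:210];b=cv2.imread('pics/w3.png')[100:200,80:210]
cv2.imwrite('pics/h.png',np.hstack([cv2.resize(a,(390,300),interpolation=2),cv2.resize(b,(390,300),interpolation=2)]))
E
```

```text
(no output)
```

View pics/h.png

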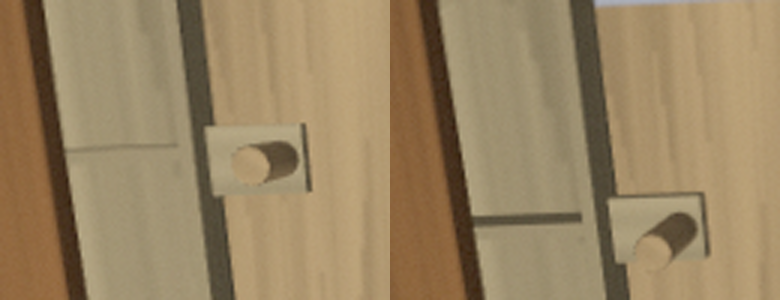

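```bash
python3 - <<'E'
from h import *
import pickle
np.set_printoptions(precision=4,suppress=True)
ps=pickle.load(open('ps.pkl','rb'))
uv=[(163.7,125),(168,184)]
X=tri(ps,uv);print('dowel',X,plane(ps[0],[uv[0]],.065),plane(ps[1],[uv[1]],.065))
a=plane(ps[0],[(138.7,70),(151,170)],.036);d=a[1]-a[0];print('front',a,np.degrees(np.arctan2(-d[0],d[1])))
a=plane(ps[0],[(145,44),(250,41)],.003);d=a[0]-a[1];print('rail',a,np.degrees(np.arctan2(d[1],d[0])))
a=plane(ps[0],[(163,193),(256,190)],.003);d=a[0]-a[1];print('rail',a,np.degrees(np.arctan2(d[1],d[0])))
a=plane(ps[0],[(80,2),(117,238)],.078);d=a[1]-a[0];print('board',a,np.degrees(np.arctan2(-d[0],d[1])))
# re-press, firm
st=env.read_state
env.gripper_to(0.0)
env.goto([0.465,-0.4155,0.13],[180,0,-90])
env.move_straight([0.465,-0.4155,0.094],rate=.05)
hit=env.move_straight([0.465,-0.4155,0.0755],rate=.015,force_limit=25)
s=st();print(hit,s['position'],s['force'])
env.dwell(0.4);s=st();print(s['position'],s['force'],s['clock'])
env.move_straight([0.465,-0.4155,0.2]);env.gripper_to(1.0)
E
```

```text
dowel [ 0.5845 -0.1484  0.0689] [[ 0.5857 -0.1482  0.065 ]] [[ 0.5855 -0.1475  0.065 ]]
front [[ 0.6202 -0.213   0.036 ]
 [ 0.6156 -0.0882  0.036 ]] 2.115086727007543
rail [[ 0.6209 -0.2481  0.003 ]
 [ 0.4846 -0.2508  0.003 ]] 1.1520770327973624
rail [[ 0.6126 -0.0478  0.003 ]
 [ 0.478  -0.0521  0.003 ]] 1.8482292233192952
board [[ 0.6625 -0.2787  0.078 ]
 [ 0.6524 -0.0093  0.078 ]] 2.147608145694947
True [ 0.4652 -0.4158  0.0815] [-0.1591  1.8664  6.107 ]
[ 0.4652 -0.4159  0.0815] [-1.7748  2.49    5.5807] 17.9833
```

```bash
python3 - <<'E'
from h import *
import pickle
np.set_printoptions(precision=4,suppress=True)
ps=pickle.load(open('ps.pkl','rb'))
# height of dowel base / bracket corner: ray where x = dowel x
t,d=ray(ps[0],[(176.5,122.5),(290,122),(182,134)])
k=(0.5855-t[0])/d[0,0];print('base',t+k*d[0])
print('driver tip',plane(ps[0],[(290,122)],.012))
# bracket near right corner in both views (top edge)
print('bracket',tri(ps,[(80+303/3,70+125/3),(80+(704-390)/3,100+194/3)]))
E
```

```text
base [ 0.5855 -0.1478  0.0057]
driver tip [[ 0.4318 -0.1485  0.012 ]]
bracket [ 0.576  -0.1623  0.0135]
```

```bash
python3 - <<'E'
from h import *
np.set_printoptions(precision=4,suppress=True)
st=env.read_state
yaw=2.1;c=np.array([np.cos(np.radians(yaw)),np.sin(np.radians(yaw)),0])
H=np.array([0.5855,-0.148,0.036])
env.gripper_to(0.6)
best=None
for y in (yaw,yaw-180):
    q=env.inverse_kinematics(list(H+[0,0,.08]),[180,0,y]);print(y,q)
env.goto(list(H+[0,0,.1]),[180,0,yaw-180])
env.move_straight(list(H),rate=.1,force_limit=10)
env.gripper_to(0.0,grasp_force=20);s=st();print(s['position'],s['opening'],s['finger_force'],s['force'])
hit=env.move_straight(list(H-c*0.145),rate=.06,force_limit=18)
s=st();print(hit,s['position'],s['opening'],s['force'],s['clock'])
env.gripper_to(0.6);p=np.array(st()['position'])
env.move_straight([p[0],p[1],0.15]);env.gripper_to(1.0)
env.goto([0.47,0.0,0.33],[180,0,-90])
env.goto([0.47,0.17,0.36],[180,0,-90])
w=env.grab_frame('wrist');cv2.imwrite('pics/w4.png',w['image'])
t=env.grab_frame('top');cv2.imwrite('pics/t4.png',t['image'])
import pickle;pickle.dump([w,t],open('ps2.pkl','wb'))
for p in (w,t):
  for th in ('seat1','winder1','lantern'):
    for m in env.trace(p,th): print(th,m['score'],centroid(m['mask']),m['mask'].sum())
a=t['image'][80:300,60:430];cv2.imwrite('pics/t4b.png',cv2.resize(a,(800,476),interpolation=2))
print(st()['clock'])
E
```

```text
2.1 [  1.1578  25.334  -10.7977   0.     -53.8684  90.9422]
-177.9 [  1.1578  25.334  -10.7977  -0.     -53.8684 -89.0578]
[ 0.5855 -0.1481  0.036 ] 0.17695261788711655 20.000058989971876 [ 0.1352 -0.1792  0.4255]
True [ 0.4531 -0.1524  0.036 ] 0.17672599160837113 [0.6089 0.5732 0.8899] 26.9417
seat1 0.56 (211.02777777777777, 244.875) 576
seat1 0.48 (110.3724918824411, 25.742402797435684) 12011
winder1 0.78 (275.477140482128, 135.46300914380714) 1203
winder1 0.48 (300.2258064516129, 255.03225806451613) 31
lantern 0.87 (256.35411764705884, 211.09176470588235) 1700
seat1 0.48 (340.85714285714283, 261.6561743341404) 413
seat1 0.17 (161.07959479015918, 223.5545586107091) 3455
winder1 0.49 (176.12449799196787, 226.1726907630522) 249
lantern 0.63 (140.63636363636363, 227.0909090909091) 11
31.8583
```

View pics/w4.png

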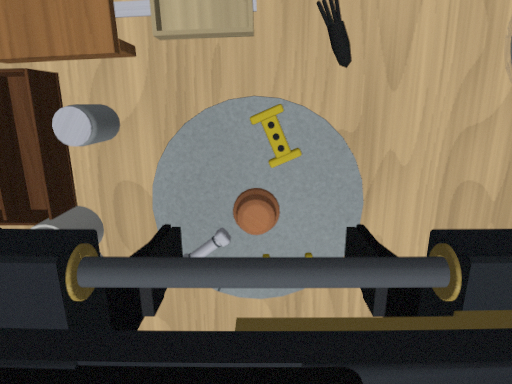

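View pics/t4b.png

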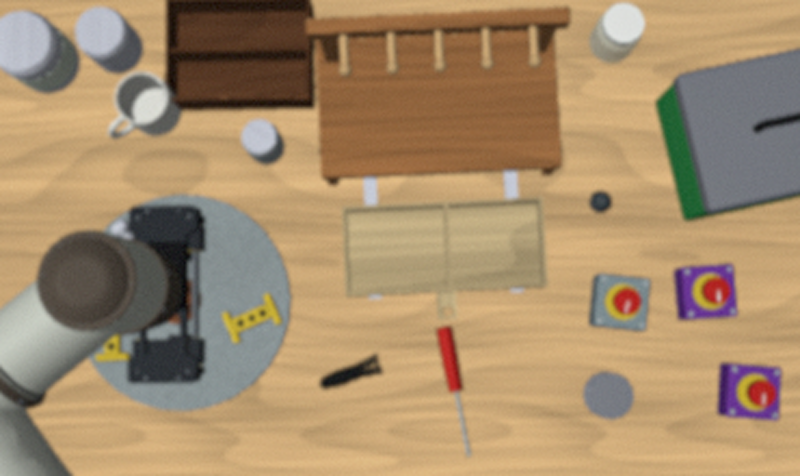

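Tray is fully out: corners at about (345,210), (543,200), (548,286) and (352,295), divider at x≈446. In the wrist view one winder is at (275,137), the lantern at (256,212) and the seat at (211,243), with the second winder under the gripper. I'll compute the tray pose, then pick winder A with a fresh two-view measurement.

```bash
cat >> h.py <<'E'
st=env.read_state
YAW=2.1;RZ=R.from_euler('z',YAW,degrees=True).as_matrix()
H=np.array([0.4531,-0.1524,0])
TL=H+RZ@[.1035,.073,0];TR=H+RZ@[.1035,-.078,0]
def blob(p,kind,near,z):
    """oriented box (centre, long-axis deg, size) of a colour blob projected on plane z, nearest to near (world)"""
    h=cv2.cvtColor(p['image'],cv2.COLOR_BGR2HSV)
    if kind=='winder': m=(abs(h[...,0].astype(int)-27)<7)&(h[...,1]>170)&(h[...,2]>90)
    else:
        m=np.zeros(h.shape[:2],bool)
        for r in env.trace(p,'seat1'):
            if r['mask'].sum()<3000: m|=r['mask']
    m[222:]=False
    m=cv2.morphologyEx(m.astype(np.uint8),cv2.MORPH_CLOSE,np.ones((5,5)))
    n,l,s,c=cv2.connectedComponentsWithStats(m);out=[]
    for i in range(1,n):
        if s[i,4]<200: continue
        v,u=np.nonzero(l==i);X=plane(p,np.c_[u,v],z)[:,:2]
        (cx,cy),(w,hh),a=cv2.minAreaRect((X*1000).astype(np.float32))
        if w<hh: a+=90;w,hh=hh,w
        out.append((np.array([cx,cy])/1000,(a+90)%180-90,(w,hh),c[i],s[i,1]+s[i,3]))
    return sorted(out,key=lambda o:np.hypot(*(o[0]-near)))
def look(pos,z=0.30):
    """hover so that pos is in the free part of the wrist picture (yaw -90)"""
    env.goto([pos[0],pos[1]+.045,z],[180,0,-90]);return env.grab_frame('wrist')
def measure(kind,pos,z,d=0.03):
    a=look(pos);b0=blob(a,kind,pos,z)[0]
    env.move_straight([pos[0]+d,pos[1]+.045,.30]);b=env.grab_frame('wrist');b1=blob(b,kind,pos,z)[0]
    print(b0,b1,'tri',tri([a,b],[b0[3],b1[3]]));return (b0[0]+b1[0])/2,(b0[1]+b1[1])/2,a
def pickyaw(ang):
    """tool yaw so that fingers close across long axis at angle ang; choose nearest -90"""
    y=ang
    return min((y+180*k for k in (-2,-1,0,1,2)),key=lambda t:abs(t+90))
E
python3 - <<'E'
from h import *
import pickle
np.set_printoptions(precision=4,suppress=True)
w,t=pickle.load(open('ps2.pkl','rb'))
f=370/800
uv=[(60+x*f,80+y*f) for x,y in [(345,210),(543,200),(548,286),(352,295),(446,204),(446,288)]]
C=plane(t,uv,.036);print(((C-H)@RZ)[:,:2],TL,TR)
c,a,p=measure('winder',np.array([.454,.144]),.046)
cv2.imwrite('pics/w5.png',p['image']);print(c,a,st()['clock'])
E
```

```text
[[ 0.163   0.1465]
 [ 0.1632 -0.1563]
 [ 0.0315 -0.1558]
 [ 0.0329  0.1418]
 [ 0.1645 -0.0079]
 [ 0.0363 -0.001 ]] [ 0.5539 -0.0757  0.    ] [ 0.5594 -0.2266  0.    ]
(array([0.4503, 0.143 ]), -66.62991905212402, (77.80424499511719, 47.56617736816406), array([264.4283, 124.5659]), np.int32(161)) (array([0.4497, 0.1426]), -66.7564640045166, (77.98404693603516, 47.878929138183594), array([290.0578, 123.6029]), np.int32(160)) tri [0.4507 0.141  0.054 ]
[0.45   0.1428] -66.69319152832031 32.675
```

```bash
cat >> h.py <<'E'
def grab(c,ang,z,op=0.62,force=25):
    y=pickyaw(ang);env.gripper_to(op)
    env.goto([c[0],c[1],z+.09],[180,0,y])
    hit=env.move_straight([c[0],c[1],z],rate=.08,force_limit=8)
    print('down hit',hit,st()['position'],st()['force'])
    env.gripper_to(0.0,grasp_force=force);s=st();print('grip',s['opening'],s['finger_force'])
    env.move_straight([c[0],c[1],z+.12],rate=.12);s=st();print('lift',s['opening'],s['finger_force'],s['force'])
    return y
def place(xy,yaw,z,op):
    env.goto([xy[0],xy[1],z+.11],[180,0,yaw]);s=st();print('over',s['opening'],s['finger_force'])
    if s['opening']<0.05: print('LOST');return False
    hit=env.move_straight([xy[0],xy[1],z],rate=.08,force_limit=8);s=st();print('place hit',hit,s['position'],s['force'])
    env.gripper_to(op);env.move_straight([xy[0],xy[1],z+.13],rate=.15);return True
E
python3 - <<'E'
from h import *
np.set_printoptions(precision=4,suppress=True)
grab([.45,.1428],-66.7,.036)
p=env.grab_frame('wrist');cv2.imwrite('pics/w6.png',p['image'])
print(TL,TR)
t=(TR+RZ@[0,-.032-.002,0])
place(t,YAW-180,.015,.40)
print(st()['clock'])
p=look(TR+np.array([0,0,0]),.34);cv2.imwrite('pics/w7.png',p['image'])
import pickle;pickle.dump(p,open('tr.pkl','wb'))
print(blob(p,'winder',t[:2],.024)[0])
E
```

```text
down hit False [0.4504 0.143  0.0364] [0.2667 0.3907 0.4316]
grip 0.27366420536312736 24.9999538064003
lift 0.27332447355356926 24.99987781047821 [ 0.1427  0.3621 -1.1001]
[ 0.5539 -0.0757  0.    ] [ 0.5594 -0.2266  0.    ]
over 0.2729802330218513 24.999951124191284
place hit False [ 0.5611 -0.2606  0.0156] [ 0.4031 -0.8438 -0.2378]
42.025
(array([ 0.5587, -0.261 ]), 2.285088300704956, (77.88084411621094, 47.220123291015625), array([261.6214,  97.902 ]), np.int32(117))
```

View pics/w7.png

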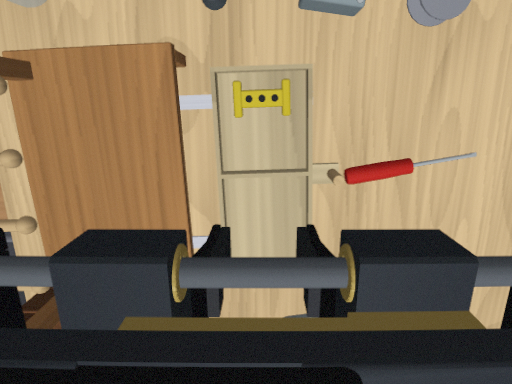

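The winder lies flat in the right compartment at (262,98), parallel to the walls. Next is the second winder.

```bash
python3 - <<'E'
from h import *
np.set_printoptions(precision=4,suppress=True)
t=env.grab_frame('top')
for b in blob(t,'winder',np.array([.43,.35]),.046): print('top',b)
for r in env.search_frame(t,'winder1'): print(r['score'],np.array(r['xyz']))
c,a,p=measure('winder',np.array([.432,.355]),.046)
cv2.imwrite('pics/w8.png',p['image']);print(c,a,st()['clock'])
E
```

```text
0.57 [ 0.3773 -0.0337  0.0093]
0.49 [0.4306 0.3583 0.049 ]
(array([0.4294, 0.3538]), 1.3113933801651, (76.76972198486328, 47.799617767333984), array([264.288 , 125.1961]), np.int32(146)) (array([0.4288, 0.354 ]), 1.9371966123580933, (77.87299346923828, 47.765811920166016), array([288.8044, 125.3047]), np.int32(147)) tri [0.4292 0.3531 0.053 ]
[0.4291 0.3539] 1.6242949962615967 46.0333
```

View pics/w8.png

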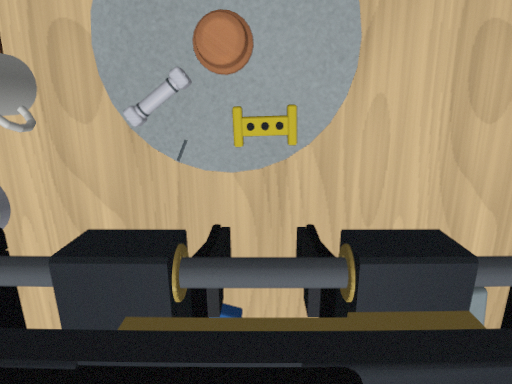

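Winder B is at (265,126), the seat at (157,97) and the lantern at (223,42), with clear space around the winder.

```bash
python3 - <<'E'
from h import *
np.set_printoptions(precision=4,suppress=True)
env.grab=None
E
python3 - <<'E'
from h import *
import h
np.set_printoptions(precision=4,suppress=True)
h.pickyaw=lambda a:a-180
grab([.4291,.3539],1.6,.036)
t=(TR+RZ@[0,.032-.002,0])
place(t,YAW-180,.015,.40)
p=look(TR,.34)
for b in blob(p,'winder',t[:2],.024): print(b)
ms=env.trace(env.grab_frame('top'),'seat1')
c,a,p=measure('seat',np.array([.53,.31]),.05)
cv2.imwrite('pics/w9.png',p['image']);print(c,a,st()['clock'])
E
```

```text
down hit False [0.4294 0.3543 0.0366] [-0.331   0.1572  0.0507]
grip 0.2744636638035045 24.99996989965439
lift 0.2713614431767228 24.99982863664627 [ 0.1158 -0.1419 -0.667 ]
over 0.2730695136963177 24.99984383583069
place hit False [ 0.5587 -0.1966  0.0156] [ 0.1855 -0.8244  0.0388]
(array([ 0.5586, -0.1972]), 2.3438220024108887, (77.1761703491211, 47.673866271972656), array([261.654 , 143.1632]), np.int32(162))
(array([ 0.559 , -0.2604]), 1.1771901845932007, (77.51205444335938, 47.276763916015625), array([261.6577,  97.8108]), np.int32(117))
(array([0.5601, 0.3195]), 37.00634002685547, (90.92359161376953, 23.991518020629883), array([238.335 , 133.9222]), np.int32(163)) (array([0.5603, 0.3195]), 36.93283462524414, (89.89501190185547, 24.447681427001953), array([262.2907, 133.8494]), np.int32(163)) tri [0.5593 0.3186 0.0497]
[0.5602 0.3195] 36.969587326049805 60.2667
```

View pics/w9.png

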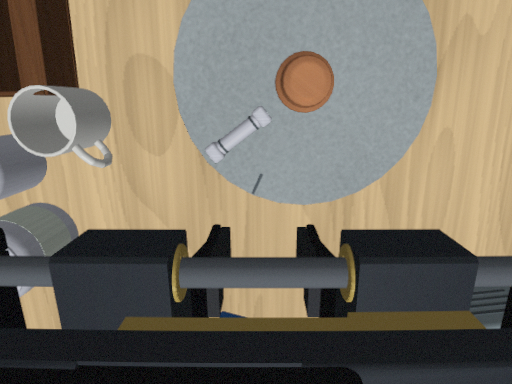

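Both winders are in place. The seat at (238,134) is measured as 90x24 mm with its top at 0.050 m, so I'm picking it now.

```bash
python3 - <<'E'
from h import *
import h
np.set_printoptions(precision=4,suppress=True)
grab([.5602,.3195],36.97,.036)
place(TL,YAW-180,.015,.40)
p=look(TL+RZ@[0,-.03,0],.36);cv2.imwrite('pics/w10.png',p['image'])
for b in blob(p,'winder',TR[:2],.024): print(b)
for b in blob(p,'seat',TL[:2],.03): print(b)
t=env.grab_frame('top');cv2.imwrite('pics/t10.png',cv2.resize(t['image'][80:300,60:430],(800,476),interpolation=2))
print(st()['clock'])
E
```

```text
down hit False [0.5606 0.3198 0.0367] [0.0065 0.4717 0.248 ]
grip 0.1966446885839836 25.000412464141846
lift 0.1941906314736927 25.000148713588715 [ 0.6604  0.2854 -1.7154]
over 0.19606377814201228 25.000259578227997
place hit False [ 0.5543 -0.0756  0.0156] [ 0.6551  0.0509 -1.0542]
(array([ 0.5592, -0.2525]), 0.8471183180809021, (77.69583892822266, 35.608577728271484), array([257.2062,  10.6279]), np.int32(29))
(array([ 0.5583, -0.1961]), 2.241166353225708, (78.02401733398438, 48.24589920043945), array([258.6345,  57.0897]), np.int32(77))
(array([ 0.5536, -0.0757]), 1.1646302938461304, (89.17371368408203, 25.242435455322266), array([262.2547, 142.6449]), np.int32(153))
71.0917
```

View pics/w10.png

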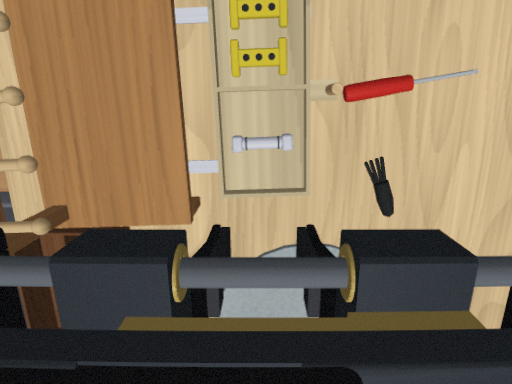

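View pics/t10.png

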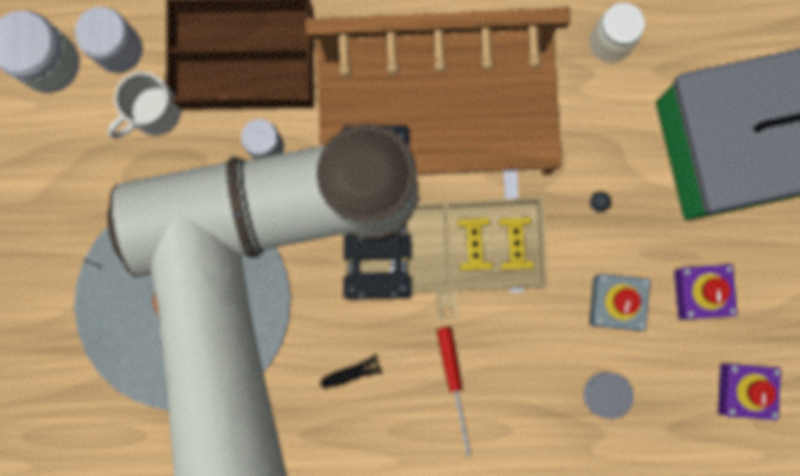

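Seat and winders all lie flat in their compartments (seat at (262,143), winders at (258,57) and (258,10)). Now pushing the tray home.

```bash
python3 - <<'E'
from h import *
np.set_printoptions(precision=4,suppress=True)
c=RZ@[1,0,0]
env.goto([H[0],H[1],.2],[180,0,YAW-180])
env.gripper_to(0.5)
env.move_straight([H[0],H[1],.036],rate=.1,force_limit=8)
env.gripper_to(0.0,grasp_force=25);print(st()['opening'],st()['finger_force'],st()['position'])
P=np.array([H[0],H[1],.036])
hit=env.move_straight(list(P+c*.165),rate=.06,force_limit=20)
env.dwell(.3);s=st();print(hit,s['position'],s['force'],s['opening'],'travel',(np.array(s['position'])-P)@c)
env.gripper_to(0.5);q=np.array(st()['position'])
env.move_straight([q[0],q[1],.2],rate=.15);env.gripper_to(1.0)
p=look([.55,-.15],.34);cv2.imwrite('pics/w11.png',p['image'])
print(st()['clock'])
E
```

```text
0.17172370084161742 24.999906392768025 [ 0.4531 -0.1524  0.0361]
True [ 0.6029 -0.1476  0.0361] [1.4931 1.9919 3.299 ] 0.17506222767558713 travel 0.14992603527120396
82.1667
```

View pics/w11.png

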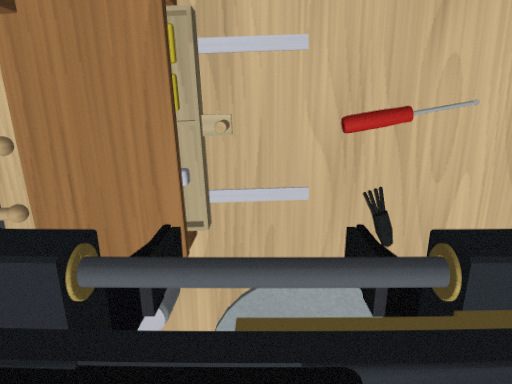

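Travel was 150 mm: the tray front lies just ahead of the board, the seat shows at (184,177) and the winders at (171,45) and (175,92). Last step: twist the head.

```bash
python3 - <<'E'
from h import *
np.set_printoptions(precision=4,suppress=True)
X=[.465,-.4155]
def fr(n):
    p=look(X,.28);cv2.imwrite(n,p['image']);u=proj(p,X+[.088])[0].astype(int);i=p['image'][u[1]-40:u[1]+40,u[0]-40:u[0]+40];return cv2.resize(i,(380,380),interpolation=2)
a=fr('pics/a.png')
env.goto([*X,.18],[180,0,-58])
env.gripper_to(0.8)
print(env.move_straight([*X,.068],rate=.08,force_limit=8))
env.gripper_to(0.0,grasp_force=15);s=st();print(s['opening'],s['finger_force'],s['force'])
for y in range(-64,-131,-6):
    env.goto([*X,.068],[180,0,y]);s=st();print(y,s['wrist_torque'][2],s['force'],s['opening'])
    if abs(s['wrist_torque'][2])>1: break
env.gripper_to(0.8);env.move_straight([*X,.2],rate=.1);env.gripper_to(1.0)
b=fr('pics/b.png')
cv2.imwrite('pics/ab.png',np.hstack([a,b]));print(st()['clock'])
E
```

```text
False
0.45747484796005305 14.99989852309227 [ 3.2336  3.4066 -0.5057]
-64 -0.05928871014502435 [5.0095 3.6676 0.7256] 0.45607248472873874
-70 -0.009899327273141065 [ 3.7632  4.04   -0.5311] 0.45265467888625627
-76 0.012033327729560603 [ 3.8367  4.1871 -0.273 ] 0.4525431538412775
-82 -0.03259862869394426 [3.6754 3.2621 0.0312] 0.46075000455149334
-88 -0.0807120050339479 [ 3.6675  4.136  -0.0038] 0.45019875932752007
-94 -0.00781557506762192 [3.0774 2.9816 1.2112] 0.4532623266683616
-100 0.059044734162219344 [2.9459 2.7631 0.9544] 0.4531292490772791
-106 -0.04441416467156076 [ 4.3351  4.0967 -0.2617] 0.45450112967934514
-112 -0.08273018729800112 [3.8162 3.2817 0.3628] 0.4548484499086155
-118 0.04562960912769741 [ 3.5307  2.3466 -0.1992] 0.45443893989091055
-124 -0.02045192464270531 [4.9841 0.6081 0.6324] 0.4531177389412304
-130 0.033265028780688335 [ 3.3152 -0.5499  0.8703] 0.45545839495541196
93.4083
```

View pics/ab.png

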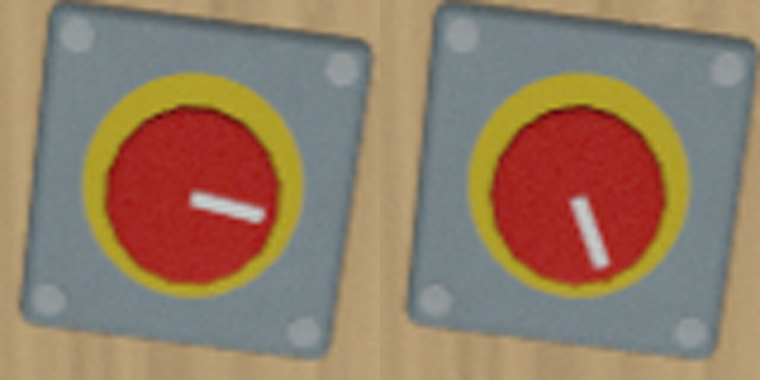

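The mark turned about 57° clockwise (left 13°, right 70°), which passes, but the stop is at 63°. I'll give it one more firmer twist to make sure.

```bash
python3 - <<'E'
from h import *
np.set_printoptions(precision=4,suppress=True)
X=[.465,-.4155]
def mark(p):
    u=proj(p,X+[.088])[0];h=cv2.cvtColor(p['image'],cv2.COLOR_BGR2HSV)
    m=(h[...,1]<110)&(h[...,2]>130);yy,xx=np.nonzero(m);k=np.hypot(xx-u[0],yy-u[1])<17
    W=plane(p,np.c_[xx[k],yy[k]],.088)[:,:2];d=W.mean(0)-plane(p,[u],.088)[0,:2]
    ax=np.linalg.svd(W-W.mean(0))[2][0];ax*=np.sign(ax@d);return np.degrees(np.arctan2(ax[1],ax[0])),k.sum()
print(mark(look(X,.28)))
env.goto([*X,.18],[180,0,-80]);env.gripper_to(0.8)
env.move_straight([*X,.068],rate=.08,force_limit=8)
env.gripper_to(0.0,grasp_force=30)
for y in range(-86,-129,-6):
    env.goto([*X,.068],[180,0,y]);s=st();print(y,s['wrist_torque'][2],s['force'])
env.gripper_to(0.8);env.move_straight([*X,.2],rate=.1);env.gripper_to(1.0)
print(mark(look(X,.28)))
env.goto([.45,-.1,.35],[180,0,-90]);p=look([.49,.245],.36);cv2.imwrite('pics/end.png',p['image'])
for r in env.search_frame(p,'lantern'): print(r)
print(st()['clock'])
import os
E
python3 - <<'E'
import cv2
E
```

```text
(np.float64(109.75412431663503), np.int64(59))
-86 0.29690524401828894 [ 4.8299  2.5398 -0.5359]
-92 0.2922715889311301 [ 5.3223  0.8853 -1.7779]
-98 0.18087038812414646 [ 4.8533  1.377  -1.1188]
-104 0.33975104287348673 [5.4108 1.8513 0.3303]
-110 0.23403176698316489 [5.5968 0.4509 0.5473]
-116 0.07684633998356784 [4.5669 0.1643 0.7715]
-122 0.023485183901676275 [ 4.2234 -1.2026  1.1715]
-128 0.37054474608682675 [ 4.2837 -3.656   0.4969]
(np.float64(110.11130564263178), np.int64(60))
{'xyz': [0.482, 0.2538, 0.0695], 'score': 0.82}
105.2917
```

```bash
python3 -c "
from h import *
env.dwell(.3);print(env.close_job())"
```

```text
the job is handed in; nothing more can be done
None
```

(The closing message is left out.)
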